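# Fit the spice grinder's bayonet lid and hold it at pulse

### The job

Fit the loose lid with the bar grip onto the spice grinder: lower it into the mouth with its two lugs through the two entry slots until its disc lies flush on the rim, then twist it clockwise (seen from above) to the pulse position, half way to the lock, where the ends of the bar grip point at the raised bar marks on the rim. The lid is sprung and turns back if let go, so finish while still gripping it and holding it at pulse; never let it reach the lock, and leave the cutter ring, the tape roll and the honey jar where they are.

Things in the scene. Friction and masses are not known exactly. Their poses are not given: they have to be found in the camera images.
- grinder: Spice grinder base, fixed to the worktop: round, 116 mm wide, 112 mm high, black with a bare aluminium rim. Origin: centre of its underside, z up. The mouth on top is 66 mm wide and has two entry slots, 18 mm wide, reaching 44 mm from the centre, on its own +x and -x sides (so a half turn of the lid makes no difference). Its lip is 9 mm thick.
- mouth (a point): Centre of the mouth, level with the top of the rim, 112 mm above the worktop; axes as grinder. Raised marks on the rim, 53 mm from here, the same for both slots: a dot beside the slot (entry, 0 rad), a radial bar 0.6 rad clockwise from it (pulse), two dots 1.2 rad clockwise from it (lock).
- pulse_ring (a joint): Sprung ring inside the mouth that the lugs push round: rad, 0 at rest, grows as the lid is twisted clockwise, stop at 1.12. It reads the lid's clockwise twist from the entry slots less 0.086 (play): at pulse, 0.6 rad of lid twist, it reads 0.51; the lock clicks at 0.95. The spring turns it back with about 0.1 N m at pulse.
- lid: Grey lid, about 0.16 kg, upright on the worktop. Origin: centre of its plug's underside, z up. Plug 60 mm wide, 20 mm high; two lugs on its +x and -x sides (12 mm wide, out to 39 mm from the axis, z 3 to 9 mm); above it a disc 94 mm wide, z 20 to 28 mm; on that a bar grip along x, 86 mm long, 16 mm wide, z 28 to 54 mm. Seated, the disc rests on the rim and the origin is 92 mm above the worktop.
- lid_rim (a point): Centre of the underside of the lid's disc, 20 mm above the lid's origin; it comes to mouth when the lid is seated. Axes as lid
- lid_grip (a point): Point on the lid's axis in the middle of the bar grip, 44 mm above the lid's origin (10 mm below the bar's top); pinch the bar across its 16 mm width here. Axes as lid
- cutter_1: Bystander: metal pastry cutter ring, 77 mm wide, 30 mm high, origin under its centre
- masking_tape: Bystander: roll of masking tape lying flat, 93 mm wide, 24 mm high, origin under its centre
- honey_jar: Bystander: honey jar, 65 mm wide, 100 mm high, origin under its centre
Things that resemble listed ones, but are neither listed nor needed, are in the scene too. What is shaped like the lid but green is not meant. What is shaped like the grinder but orange is not meant.

How it is judged:
By the outcome, as a careful person would: the job done as asked, in the order asked, and still so for the second after the job is handed in, while the arm keeps its last pose, push and grip.
It also fails if it takes over 45 s, if anything falls off the work surface, if the arm or the gripper's body presses on something with over 40 N, if the wrist force passes 120 N, or if a joint passes its speed limit or range.

### The arm

A 6-joint arm with a two-finger parallel gripper is mounted at the origin on a cart in front of the work surface, level with it; the furniture and walls round the work are solid. World frame = base frame: x ahead of the robot, y to its left, z up, the work surface at z = 0. Lengths are in m, angles in rad, forces in N, time in s.
With the tool pointing down it reaches from about 0.375 to 0.975 m from the base axis. Payload 3.8 kg.
Tool frame: the origin (TCP) lies midway between the tips of the shut fingers; the grasp point (between the pads) lies 19 mm behind it; z points along the fingers, y is the line along which they close (so a half turn about z gives the same grasp; the last joint's range is limited). The gripper opens to 85 mm and grips with 20 to 120 N. Pads are 22 mm wide; open, the fingers measure 114 mm over their backs; the gripper's body (76 mm by 85 mm) begins 54 mm behind the grasp point. The pads swing forward as they close: fully open they stand 13 mm farther back than shut.
Start: joints at [-1.292, 0.264, 1.604, -0, 1.274, -0.037], TCP at [0.21, -0.642, 0.231] pointing down, gripper open.
Joint ranges: [-2.63, 2.63], [-0.94, 2.18], [0.31, 2.57], [-1.31, 4.45], [0, 2.66], [-2.55, 2.55]. Speed limits (rad/s): [2.57, 2.57, 3.14, 3.14, 3.14, 3.14].

### API

Orientations are given as a rotation vector (axis times angle).
In Python, from workcell import bot, read_camera, camera_info, ticket gives the robot as it stands.
- The arm moves only by the tool servo_tool, never from a script. Its argument "targets" is a list of rows, each an object of numbers: "hand": the closure, from -1 (fully open) to 1 (shut); "x", "y", "z": the shift along the tool's x, y, z as a fraction of full scale; "roll": the turn about the tool's z as a fraction of full scale. In form: [{"hand": .., "x": .., "y": .., "z": .., "roll": ..}, ...]. A call has 1 to 10 rows; each row is the pose to reach, as a shift and turn from the pose commanded when the call began, along the tool's axes at that moment, turning the shorter way round; what a row does not reach only later rows make up. Full scale, the value 1, is 50 cm for a shift and 180 degrees for a turn. A row lasts 1/12 s, in which the tool goes at most 41.7 mm and 7.16 degrees, less where a joint would pass 70% of its speed; a pose out of reach is approached as far as the arm can. A call with a number of a shift or a turn outside -1 to 1 is refused whole. A call with a gripper value outside its range is refused whole. The fingers move at their own pace and stop on an object; "grip_force" is the grip in N (left out, the last holds). Time passes only in rows, so rows that repeat a pose let the fingers close. It gives the time, the measured TCP pose, the force, the opening and the grip force at its end, in the units of the state.
- bot.read_state(): the state, without advancing time (a new reading comes with each control period).
- read_camera(name): name is "side" or "top"; returns the picture (400x640x3 uint8, red, green, blue); there is no depth.
- camera_info(name): a dict with "fx", "fy", "cx", "cy" (pixels), "eye" and "orientation" of the camera in the world. Camera axes: x right, y down, z forward; pixel columns grow to the right and rows downward; lengths in m; the calibration is good to about 2 mm. A picture is of the moment at which its call begins. camera_info takes no time and is no camera call.
- ticket.finish_job(): hands the job in; it is judged then, once.
The state is a dict: "time": time; "q": joint angles; "joint_vel": joint speeds; "joint_torque": joint torques, N m; "tool_pos": TCP position; "tcp_rot": TCP orientation; "wrist_force": force on the tool from outside, world axes, zero at the start; "torque": the same for the moment, N m; "width": opening from 0.0 (shut) to 1.0 (fully open); "grip_force": force on a finger pad.
Only numpy, scipy, OpenCV 4.12 (cv2) and the standard library are available. Lean on these libraries where they do the work, as an engineer would, in place of code of your own. Each camera call takes 0.05 s, during which the arm holds its last target. There are 200 camera calls.

## Working session

There is one attempt and no reset: what is moved stays moved. The work goes in short steps, Python scripts to look and compute and a tool call to move; the robot and the scene stay as the last step left them, time stands still between calls to the robot, and variables do not carry over. Pictures are saved under pics/ and viewed, at most 10 in all, crops included, and the job is handed in when it is done.

Besides the shell and the picture viewer there is one more tool, called after "Emit:" in YAML: its name, and indented under it one key for each argument. servo_tool: Moves the arm, as the interface text tells. Its arguments: {"type":"object","properties":{"targets":{"type":"array"},"grip_force":{"type":"number"}},"required":["targets"]}

```bash
mkdir -p pics
python3 - <<'E'
from workcell import bot, read_camera, camera_info
import cv2
for n in("top","side"):
    im=read_camera(n); cv2.imwrite(f"pics/{n}0.png",im[...,::-1]); print(n,camera_info(n))
s=bot.read_state();print(s)
E
```

```text
top {'fx': 487.93270926940477, 'fy': 487.93270926940477, 'cx': 322.9081034197739, 'cy': 205.50691616658406, 'eye': array([ 0.39518119, -0.03419497,  1.40746014]), 'orientation': array([-2.17297157,  2.16238518, -0.09301132])}
side {'fx': 363.1607642222029, 'fy': 363.1607642222029, 'cx': 317.36161632127306, 'cy': 198.05599661557966, 'eye': array([ 0.54084048, -0.72330294,  0.61872684]), 'orientation': array([-2.22389182, -0.0277423 ,  0.03328786])}
{'time': 0.1, 'q': array([-1.29192320e+00,  2.64727678e-01,  1.60523154e+00, -1.70277277e-06,
        1.27373391e+00, -3.69068763e-02]), 'joint_vel': array([ 0.0004667 , -0.00233652, -0.00449588, -0.00028   ,  0.00026751,
        0.00059347]), 'joint_torque': array([ 3.85872727e-04, -5.16707540e+01, -3.68589056e+01,  5.21863939e-06,
        6.22269479e-03, -5.82118673e-05]), 'tool_pos': array([ 0.20943574, -0.64098312,  0.23005613]), 'tcp_rot': array([-3.10045602e+00, -4.93640656e-01,  4.00472207e-04]), 'wrist_force': array([-0.31933007,  0.03665864,  0.04358125]), 'torque': array([0.02373112, 0.04050993, 0.02945328]), 'grip_force': 0.0, 'width': 0.9992873244251179}
```

View pics/top0.png

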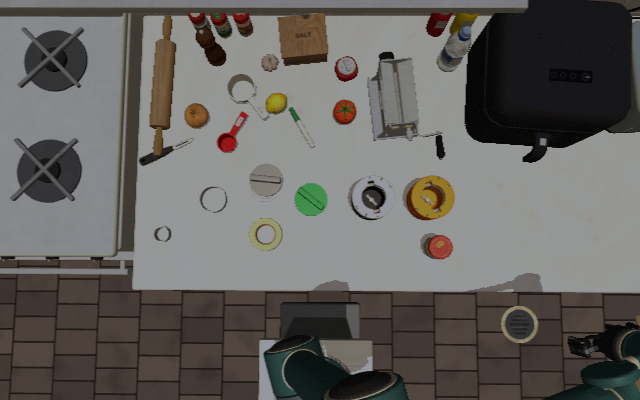

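View pics/side0.png

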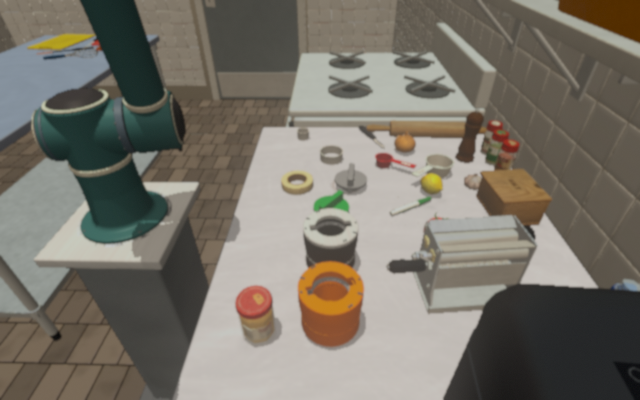

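The top view shows the grey lid at about (266,180), with its bar roughly along image x. The grinder with the white rim is at about (373,198). The green and orange decoys are at (311,199) and (431,198). I'll zoom in on the lid and grinder.

```bash
cat > h.py <<'E'
import numpy as np, cv2
from scipy.spatial.transform import Rotation as R
from workcell import bot, read_camera, camera_info
def px2w(n,uv,z):
    c=camera_info(n); d=R.from_rotvec(c["orientation"]).apply([(uv[0]-c["cx"])/c["fx"],(uv[1]-c["cy"])/c["fy"],1])
    e=np.array(c["eye"]); return e+d*(z-e[2])/d[2]
def w2px(n,p):
    c=camera_info(n); q=R.from_rotvec(c["orientation"]).inv().apply(np.array(p)-c["eye"])
    return np.array([c["cx"]+c["fx"]*q[0]/q[2],c["cy"]+c["fy"]*q[1]/q[2]])
E
python3 - <<'E'
from h import *
im=cv2.imread("pics/top0.png")
a=cv2.resize(im[155:205,240:292],None,fx=7.5,fy=7.5,interpolation=cv2.INTER_CUBIC)
b=cv2.resize(im[170:226,345:401],None,fx=7,fy=7,interpolation=cv2.INTER_CUBIC)
h=400
b=cv2.resize(b,(h,h));a=cv2.resize(a,(int(h*52/50)-16,h))
cv2.imwrite("pics/z.png",np.hstack([a,b]));print(a.shape)
g=cv2.cvtColor(im,cv2.COLOR_BGR2GRAY)
print(g[155:205:2,266]); print(g[180,240:292:2]);print(im[170,266],im[180,266],im[185,372-18])
E
```

```text
(400, 400, 3)
[150 150 150 151 134 121 122 123 123 122 113 118 126  54 124 125 125 126
 125 126 128 151 148 143 150]
[151 150 150 149 150 100  31  33  51  67  92 105 118 128 132 135 130 130
 128 130  63  97 150 151 151 151]
[116 121 127] [119 127 132] [ 98 100 105]
```

View pics/z.png

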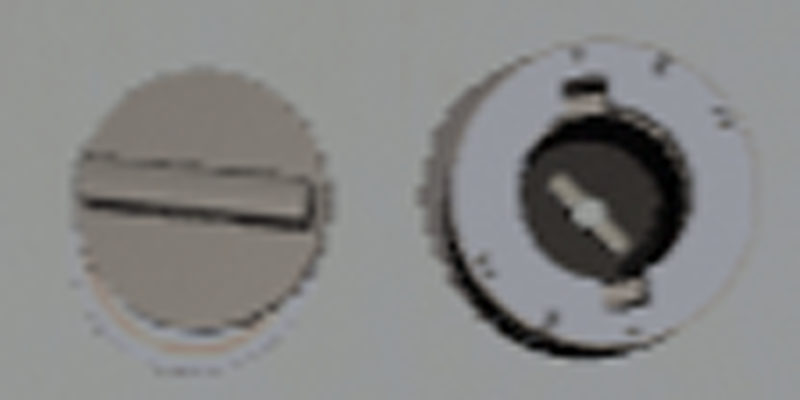

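Crop reading: the bar runs from about (82,180) to (312,200). The rim marks are entry dots at (578,55) and (632,330), pulse bars at (662,65) and (552,318), and lock dots at (724,118) and (485,265). Next I'll refine these to subpixel and convert to metric positions.

```bash
cat > m.py <<'E'
from h import *
im=cv2.imread("pics/top0.png")
s=400/56; f=lambda x,y:((x-400+.5)/s+345-.5,(y+.5)/s+170-.5)
W=lambda x,y:px2w("top",f(x,y),.112)[:2]
ang=lambda v:np.arctan2(v[1],v[0])
for n,a,b in (("entry",(578,55),(632,330)),("pulse",(662,65),(552,318)),("lock",(724,118),(485,265)),("slot",(585,95),(628,290))):
    A,B=W(*a),W(*b); print(n,(A+B)/2,ang(A-B),np.linalg.norm(A-B)/2)
hsv=cv2.cvtColor(im,cv2.COLOR_BGR2HSV).astype(int)
roi=im[165:230,340:405].astype(int); print(im[198,350:400:4].tolist())
# rim: bluish bright
m=((im[...,0].astype(int)-im[...,2]>2)&(im[...,0]>125)).astype(np.uint8); 
m2=((im[...,2].astype(int)-im[...,0]>5)&(im.max(2)<145)&(im.max(2)>90)).astype(np.uint8)
for nm,mm,(x0,x1,y0,y1),z,r in(("rim",m,(340,405,165,230),.112,.058),("lid",m2,(240,292,155,208),.028,.047)):
    k=np.zeros_like(mm);k[y0:y1,x0:x1]=mm[y0:y1,x0:x1]
    c=max(cv2.findContours(k,0,cv2.CHAIN_APPROX_NONE)[0],key=cv2.contourArea)
    h=cv2.convexHull(c); w=np.array([px2w("top",p[0],z)[:2] for p in c],np.float32)
    e=cv2.minEnclosingCircle(w); el=cv2.fitEllipse(c); print(nm,e,el,px2w("top",el[0],z))
t=400/52; 
L=lambda x,y:px2w("top",((x+.5)/(400/52)+240-.5,(y+.5)/8+155-.5),.054)[:2]
# bar top face corners
P=[L(82,155),L(312,180),L(312,222),L(82,200)]; print("bar",np.round(P,4),np.mean(P,0),ang(P[0]-P[1]),ang(P[3]-P[2]))
st=bot.read_state(); Rm=R.from_rotvec(st["tcp_rot"]).as_matrix(); print(Rm.round(3)); print(ang(Rm[:2,0]),st["q"][[0,5]])
E
python3 m.py
```

```text
entry [ 0.54432656 -0.1553095 ] 0.18832180727228476 0.05260223041534468
pulse [ 0.54466505 -0.15616513] -0.4106046294726496 0.051988249117877555
lock [ 0.54454935 -0.15523831] -1.0142717880973888 0.052692672619733545
slot [ 0.5442299  -0.15588599] 0.21134818629013652 0.03746989442523007
[[85, 87, 91], [158, 151, 148], [158, 151, 149], [59, 60, 61], [45, 46, 51], [136, 140, 139], [43, 48, 50], [45, 47, 50], [5, 6, 7], [137, 131, 130], [158, 151, 149], [148, 145, 145], [153, 152, 148]]
rim ((0.5401857495307922, -0.1862771362066269), 0.09648337960243225) ((382.7861633300781, 195.3106689453125), (55.88059997558594, 58.990116119384766), 156.7383270263672) [ 0.54748349 -0.18074111  0.112     ]
lid ((0.599892258644104, 0.14359791576862335), 0.04810713231563568) ((265.8524169921875, 179.631103515625), (31.634244918823242, 32.11932373046875), 82.89008331298828) [0.60106256 0.14328763 0.028     ]
bar [[0.6132 0.1841]
 [0.6046 0.1   ]
 [0.5898 0.0998]
 [0.5972 0.1838]] [0.60118119 0.14193583] 1.4696525812498342 1.4823638105252053
[[ 0.951  0.311 -0.001]
 [ 0.311 -0.951  0.002]
 [ 0.    -0.002 -1.   ]]
0.3157804218978078 [-1.2919232  -0.03690688]
```

Emit:
servo_tool:
  targets:
    - {"hand": -1,"x": 0.62,"y": -0.62,"z": 0,"roll": -0.369}
    - {"hand": -1,"x": 0.62,"y": -0.62,"z": 0,"roll": -0.369}
    - {"hand": -1,"x": 0.62,"y": -0.62,"z": 0,"roll": -0.369}
    - {"hand": -1,"x": 0.62,"y": -0.62,"z": 0,"roll": -0.369}
    - {"hand": -1,"x": 0.62,"y": -0.62,"z": 0,"roll": -0.369}
    - {"hand": -1,"x": 0.62,"y": -0.62,"z": 0,"roll": -0.369}
    - {"hand": -1,"x": 0.62,"y": -0.62,"z": 0,"roll": -0.369}
    - {"hand": -1,"x": 0.62,"y": -0.62,"z": 0,"roll": -0.369}
    - {"hand": -1,"x": 0.62,"y": -0.62,"z": 0,"roll": -0.369}
    - {"hand": -1,"x": 0.62,"y": -0.62,"z": 0,"roll": -0.369}
  grip_force: 60

```text
time: 0.93
tool_pos: [0.3983, -0.268, 0.231]
tcp_rot: [-2.32, -2.118, -0.0]
wrist_force: [1.0, -0.0, 0.5]
width: 1.0
grip_force: 0.0
```

```bash
cat > d.py <<'E'
import sys; from h import *
x,y,z,yaw=map(float,sys.argv[1:5]); s=bot.read_state(); M=R.from_rotvec(s["tcp_rot"]).as_matrix(); p=s["tool_pos"]
cy=np.arctan2(M[1,0],M[0,0]); d=M.T@(np.array([x,y,z])-p)
dy=(cy-yaw+np.pi)%(2*np.pi)-np.pi
print("t",round(s["time"],2),"p",p.round(4),"yaw",cy.round(4),"F",s["wrist_force"].round(1),"T",s["torque"].round(2),"w",round(s["width"],3),"tilt",M[:,2].round(3),"q",s["q"].round(2))
print("cmd",(d/.5).round(4),"roll",round(dy/np.pi,4),"rows",np.linalg.norm(d)/.0417)
E
python3 d.py 0.601 0.1427 0.2 1.475
```

```text
t 0.93 p [ 0.3983 -0.268   0.231 ] yaw 1.4801 F [ 1.  -0.   0.5] T [ 0.02  0.03 -0.03] w 1.0 tilt [-0.  0. -1.] q [-0.64 -0.11  2.01  0.    1.25 -0.55]
cmd [0.8546 0.3293 0.0621] roll 0.0016 rows 11.00684154953117
```

Emit:
servo_tool:
  targets:
    - {"hand": -1,"x": 0.854,"y": 0.329,"z": 0.06,"roll": 0.002}
    - {"hand": -1,"x": 0.854,"y": 0.329,"z": 0.06,"roll": 0.002}
    - {"hand": -1,"x": 0.854,"y": 0.329,"z": 0.06,"roll": 0.002}
    - {"hand": -1,"x": 0.854,"y": 0.329,"z": 0.06,"roll": 0.002}
    - {"hand": -1,"x": 0.854,"y": 0.329,"z": 0.06,"roll": 0.002}
    - {"hand": -1,"x": 0.854,"y": 0.329,"z": 0.06,"roll": 0.002}
    - {"hand": -1,"x": 0.854,"y": 0.329,"z": 0.06,"roll": 0.002}
    - {"hand": -1,"x": 0.854,"y": 0.329,"z": 0.06,"roll": 0.002}
    - {"hand": -1,"x": 0.854,"y": 0.329,"z": 0.06,"roll": 0.002}
    - {"hand": -1,"x": 0.854,"y": 0.329,"z": 0.06,"roll": 0.002}

```text
time: 1.77
tool_pos: [0.5842, 0.104, 0.2034]
tcp_rot: [-2.331, -2.106, 0.001]
wrist_force: [0.5, -0.7, 0.4]
width: 1.004
grip_force: 0.0
```

```bash
python3 d.py 0.601 0.1427 0.08 1.475
```

```text
t 1.77 p [0.5842 0.104  0.2034] yaw 1.4692 F [ 0.5 -0.7  0.4] T [ 0.01 -0.    0.  ] w 1.004 tilt [-0.001 -0.    -1.   ] q [ 0.13  0.13  1.81 -0.    1.2   0.24]
cmd [0.0806 0.0257 0.2468] roll -0.0019 rows 3.1283304491867234
```

Emit:
servo_tool:
  targets:
    - {"hand": -1,"x": 0.08,"y": 0.026,"z": 0.05,"roll": -0.002}
    - {"hand": -1,"x": 0.08,"y": 0.026,"z": 0.1,"roll": -0.002}
    - {"hand": -1,"x": 0.08,"y": 0.026,"z": 0.16,"roll": -0.002}
    - {"hand": -1,"x": 0.08,"y": 0.026,"z": 0.22,"roll": -0.002}
    - {"hand": -1,"x": 0.08,"y": 0.026,"z": 0.25,"roll": -0.002}
    - {"hand": -1,"x": 0.08,"y": 0.026,"z": 0.25,"roll": -0.002}
    - {"hand": -1,"x": 0.08,"y": 0.026,"z": 0.25,"roll": -0.002}

```text
time: 2.35
tool_pos: [0.5997, 0.1401, 0.0775]
tcp_rot: [-2.324, -2.111, 0.005]
wrist_force: [-0.6, -0.2, 0.2]
width: 1.002
grip_force: 0.0
```

```bash
python3 d.py 0.601 0.1427 0.031 1.475
python3 - <<'E'
from h import *
im=read_camera("side"); u,v=w2px("side",(0.601,.1427,.05)).astype(int); print(u,v)
cv2.imwrite("pics/s1.png",cv2.resize(im[v-60:v+40,u-60:u+60,::-1],None,fx=5,fy=5,interpolation=2))
E
```

```text
t 2.35 p [0.5997 0.1401 0.0775] yaw 1.4751 F [-0.6 -0.2  0.2] T [ 0.03 -0.02 -0.02] w 1.002 tilt [-0.004 -0.001 -1.   ] q [0.19 0.29 1.87 0.   0.98 0.28]
cmd [0.0054 0.0024 0.093 ] roll 0.0 rows 1.1168222126612624
351 171
```

View pics/s1.png

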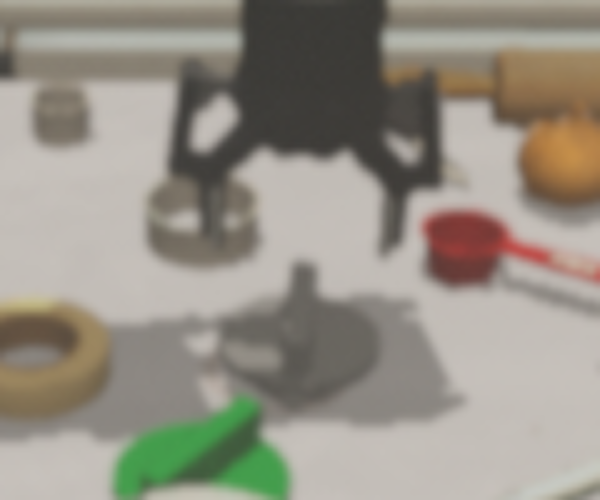

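The side crop shows the bar (about column 302) centred between the open fingers (210 and 392). I'll descend and close.

Emit:
servo_tool:
  targets:
    - {"hand": -1,"x": 0.005,"y": 0.002,"z": 0.05,"roll": 0}
    - {"hand": -1,"x": 0.005,"y": 0.002,"z": 0.09,"roll": 0}
    - {"hand": -1,"x": 0.005,"y": 0.002,"z": 0.09,"roll": 0}
    - {"hand": 0.2,"x": 0.005,"y": 0.002,"z": 0.09,"roll": 0}
    - {"hand": 0.4,"x": 0.005,"y": 0.002,"z": 0.09,"roll": 0}
    - {"hand": 0.5,"x": 0.005,"y": 0.002,"z": 0.09,"roll": 0}
    - {"hand": 0.5,"x": 0.005,"y": 0.002,"z": 0.09,"roll": 0}
    - {"hand": 0.5,"x": 0.005,"y": 0.002,"z": 0.09,"roll": 0}

```text
time: 3.07
tool_pos: [0.6033, 0.1429, 0.0355]
tcp_rot: [2.324, 2.112, 0.003]
wrist_force: [-0.9, -0.0, 0.3]
width: 0.3
grip_force: 0.0
```

```bash
python3 d.py 0.601 0.1427 0.031 1.475
```

```text
t 3.07 p [0.6033 0.1429 0.0355] yaw 1.4749 F [-0.9 -0.   0.3] T [ 0.04 -0.03 -0.03] w 0.3 tilt [ 0.002  0.    -1.   ] q [0.19 0.35 1.89 0.   0.9  0.29]
cmd [-0.0008 -0.0047  0.0091] roll -0.0 rows 0.12245388941903428
```

Emit:
servo_tool:
  targets:
    - {"hand": 0.5,"x": -0.001,"y": -0.005,"z": 0.008,"roll": 0}
    - {"hand": 0.5,"x": -0.001,"y": -0.005,"z": 0.008,"roll": 0}
    - {"hand": 0.6,"x": -0.001,"y": -0.005,"z": 0.008,"roll": 0}
    - {"hand": 1,"x": -0.001,"y": -0.005,"z": 0.008,"roll": 0}
    - {"hand": 1,"x": -0.001,"y": -0.005,"z": 0.008,"roll": 0}
    - {"hand": 1,"x": -0.001,"y": -0.005,"z": 0.008,"roll": 0}
    - {"hand": 1,"x": -0.001,"y": -0.005,"z": 0.008,"roll": 0}
    - {"hand": 1,"x": -0.001,"y": -0.005,"z": 0.008,"roll": 0}
  grip_force: 70

```text
time: 3.73
tool_pos: [0.5998, 0.1424, 0.03]
tcp_rot: [-2.325, -2.113, 0.0]
wrist_force: [0.2, 0.4, 1.0]
width: 0.174
grip_force: 68.7
```

```bash
python3 d.py 0.601 0.1427 0.031 1.475
```

```text
t 3.73 p [0.5998 0.1424 0.03  ] yaw 1.4751 F [0.2 0.4 1. ] T [-0.   -0.05 -0.01] w 0.174 tilt [-0. -0. -1.] q [ 0.19  0.35  1.9  -0.    0.9   0.29]
cmd [ 0.0007  0.0023 -0.0019] roll 0.0 rows 0.03733675886773756
```

Emit:
servo_tool:
  targets:
    - {"hand": 1,"x": 0,"y": 0,"z": -0.04,"roll": 0}
    - {"hand": 1,"x": 0,"y": 0,"z": -0.1,"roll": 0}
    - {"hand": 1,"x": 0,"y": 0,"z": -0.17,"roll": 0}
    - {"hand": 1,"x": 0,"y": 0,"z": -0.25,"roll": 0}
    - {"hand": 1,"x": 0,"y": 0,"z": -0.32,"roll": 0}
    - {"hand": 1,"x": 0,"y": 0,"z": -0.36,"roll": 0}
    - {"hand": 1,"x": 0,"y": 0,"z": -0.36,"roll": 0}
    - {"hand": 1,"x": 0,"y": 0,"z": -0.36,"roll": 0}

```text
time: 4.4
tool_pos: [0.6002, 0.1427, 0.211]
tcp_rot: [2.324, 2.112, 0.003]
wrist_force: [-0.4, 0.5, -3.5]
width: 0.171
grip_force: 68.8
```

```bash
python3 d.py 0.5444 -0.1556 0.2 0.19
```

```text
t 4.4 p [0.6002 0.1427 0.211 ] yaw 1.4751 F [-0.4  0.5 -3.5] T [-0.01  0.01  0.  ] w 0.171 tilt [ 0.002  0.001 -1.   ] q [0.19 0.17 1.76 0.   1.21 0.29]
cmd [-0.6045 -0.0542  0.0214] roll 0.4091 rows 7.2816893767845094
```

Emit:
servo_tool:
  targets:
    - {"hand": 1,"x": -0.04,"y": -0.004,"z": 0,"roll": 0.03}
    - {"hand": 1,"x": -0.1,"y": -0.01,"z": 0,"roll": 0.069}
    - {"hand": 1,"x": -0.17,"y": -0.017,"z": 0,"roll": 0.108}
    - {"hand": 1,"x": -0.24,"y": -0.023,"z": 0,"roll": 0.147}
    - {"hand": 1,"x": -0.31,"y": -0.029,"z": 0,"roll": 0.186}
    - {"hand": 1,"x": -0.38,"y": -0.035,"z": 0,"roll": 0.225}
    - {"hand": 1,"x": -0.45,"y": -0.041,"z": 0,"roll": 0.264}
    - {"hand": 1,"x": -0.52,"y": -0.047,"z": 0,"roll": 0.303}
    - {"hand": 1,"x": -0.57,"y": -0.051,"z": 0,"roll": 0.342}
    - {"hand": 1,"x": -0.604,"y": -0.054,"z": 0,"roll": 0.375}

```text
time: 5.23
tool_pos: [0.541, -0.1575, 0.206]
tcp_rot: [-3.107, -0.452, 0.01]
wrist_force: [0.2, 0.4, -2.9]
width: 0.17
grip_force: 68.7
```

Emit:
servo_tool:
  targets:
    - {"hand": 1,"x": 0,"y": 0,"z": 0,"roll": 0.034}
    - {"hand": 1,"x": 0,"y": 0,"z": 0,"roll": 0.034}
    - {"hand": 1,"x": 0,"y": 0,"z": 0,"roll": 0.034}
    - {"hand": 1,"x": 0,"y": 0,"z": 0,"roll": 0.034}

```text
time: 5.57
tool_pos: [0.543, -0.1547, 0.2079]
tcp_rot: [-3.125, -0.303, 0.005]
wrist_force: [-0.1, 0.9, -2.4]
width: 0.172
grip_force: 68.7
```

```bash
python3 d.py 0.5444 -0.1556 0.16 0.19
python3 - <<'E'
from h import *
for n,z in(("side",.16),):
    im=read_camera(n); u,v=w2px(n,(0.5444,-.1556,z)).astype(int); print(n,u,v)
    cv2.imwrite("pics/s2.png",cv2.resize(im[v-60:v+50,u-65:u+65,::-1],None,fx=5,fy=5,interpolation=2))
im=read_camera("top"); cv2.imwrite("pics/t2full.png",im[...,::-1])
E
```

```text
t 5.57 p [ 0.543  -0.1547  0.2079] yaw 0.1932 F [-0.1  0.9 -2.4] T [0.   0.01 0.03] w 0.172 tilt [-0.003  0.001 -1.   ] q [-0.32  0.07  1.87  0.    1.2   1.06]
cmd [0.0028 0.0024 0.0959] roll 0.001 rows 1.1502534136429214
side 331 207
```

View pics/s2.png

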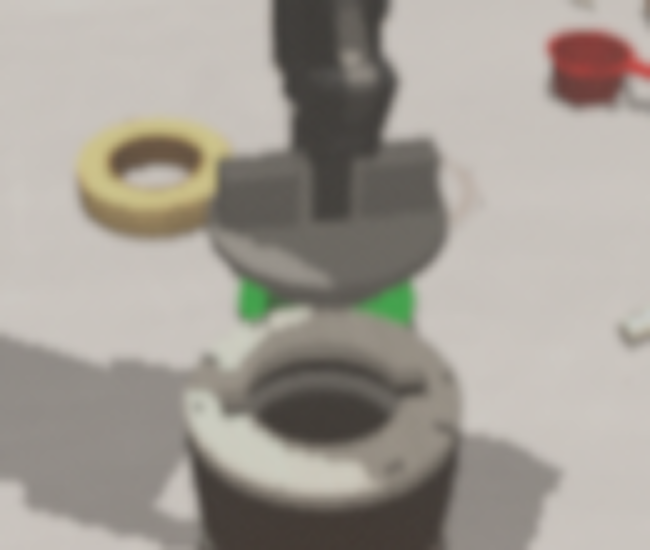

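The lid is held centred: the bar spans columns 215–440 and the finger is at 328. The mouth lies below it, with the rim spanning 185–460. I'll check these columns against projections of the assumed positions.

Run:
```python
from h import *
print("mouth proj",w2px("side",(.5444,-.1556,.112)),"rim seen u 330.0, v",207-60+(405)/5)
print("lid proj",w2px("side",(.543,-.1547,.2)),"seen u 331.2")
for p in((.5444+.058,-.1556,.112),(.5444-.058,-.1556,.112)):print(w2px("side",p))
for s in (1,-1):
    print("bar end",w2px("side",(.543+s*.043*np.cos(.193),-.1547+s*.043*np.sin(.193),.232)), "slot", w2px("side",(.5444+s*.044*np.cos(.19),-.1556+s*.044*np.sin(.19),.112)),"dot", w2px("side",(.5444+s*.053*np.cos(.19),-.1556+s*.053*np.sin(.19),.112)))
```

```text
mouth proj [331.18390751 225.5517626 ] rim seen u 330.0, v 228.0
lid proj [330.86988443 191.34897149] seen u 331.2
[359.05413782 225.85091144]
[303.45810567 225.254164  ]
bar end [353.20955389 175.40652316] slot [351.76020076 223.13254867] dot [355.93498982 222.64170672]
bar end [308.48307195 180.04481693] slot [310.32749594 228.00391085] dot [306.02638483 228.50960485]
```

Relative to the lid, the mouth shows up about 1 px left of and above its projection. I'll aim at (0.5433,-0.1548), which is where the arm is now. Descend in steps.

Emit:
servo_tool:
  targets:
    - {"hand": 1,"x": 0,"y": 0,"z": 0.03,"roll": 0.001}
    - {"hand": 1,"x": 0,"y": 0,"z": 0.07,"roll": 0.001}
    - {"hand": 1,"x": 0,"y": 0,"z": 0.1,"roll": 0.001}
    - {"hand": 1,"x": 0,"y": 0,"z": 0.115,"roll": 0.001}
    - {"hand": 1,"x": 0,"y": 0,"z": 0.115,"roll": 0.001}
    - {"hand": 1,"x": 0,"y": 0,"z": 0.115,"roll": 0.001}
    - {"hand": 1,"x": 0,"y": 0,"z": 0.115,"roll": 0.001}

```text
time: 6.25
tool_pos: [0.5449, -0.1556, 0.1537]
tcp_rot: [3.127, 0.294, 0.003]
wrist_force: [-0.1, -0.4, -1.7]
width: 0.17
grip_force: 68.8
```

```bash
python3 d.py 0.5433 -0.1548 0.138 0.19
```

```text
t 6.25 p [ 0.5449 -0.1556  0.1537] yaw 0.1877 F [-0.1 -0.4 -1.7] T [-0.01  0.02  0.04] w 0.17 tilt [ 0.002 -0.001 -1.   ] q [-0.32  0.12  1.92  0.    1.1   1.06]
cmd [-0.003  -0.0022  0.0313] roll -0.0007 rows 0.37846214372014314
```

Emit:
servo_tool:
  targets:
    - {"hand": 1,"x": -0.002,"y": -0.001,"z": 0,"roll": 0}
    - {"hand": 1,"x": -0.002,"y": -0.001,"z": 0.006,"roll": 0}
    - {"hand": 1,"x": -0.002,"y": -0.001,"z": 0.012,"roll": 0}
    - {"hand": 1,"x": -0.002,"y": -0.001,"z": 0.018,"roll": 0}
    - {"hand": 1,"x": -0.002,"y": -0.001,"z": 0.024,"roll": 0}
    - {"hand": 1,"x": -0.002,"y": -0.001,"z": 0.03,"roll": 0}
    - {"hand": 1,"x": -0.002,"y": -0.001,"z": 0.03,"roll": 0}

```text
time: 6.83
tool_pos: [0.5423, -0.1551, 0.1365]
tcp_rot: [-3.127, -0.293, 0.002]
wrist_force: [0.1, 0.2, -2.2]
width: 0.174
grip_force: 68.8
```

```bash
python3 d.py 0.5438 -0.155 0.13 0.19
```

```text
t 6.83 p [ 0.5423 -0.1551  0.1365] yaw 0.187 F [ 0.1  0.2 -2.2] T [ 0.04  0.06 -0.02] w 0.174 tilt [-0.002  0.001 -1.   ] q [-0.32  0.14  1.94 -0.    1.07  1.06]
cmd [0.0031 0.0004 0.0129] roll -0.001 rows 0.15921505837681998
```

No contact, and the lugs are already below the rim. Continue down.

Emit:
servo_tool:
  targets:
    - {"hand": 1,"x": 0,"y": 0,"z": 0.006,"roll": 0}
    - {"hand": 1,"x": 0,"y": 0,"z": 0.012,"roll": 0}
    - {"hand": 1,"x": 0,"y": 0,"z": 0.018,"roll": 0}
    - {"hand": 1,"x": 0,"y": 0,"z": 0.023,"roll": 0}
    - {"hand": 1,"x": 0,"y": 0,"z": 0.023,"roll": 0}
    - {"hand": 1,"x": 0,"y": 0,"z": 0.023,"roll": 0}

```text
time: 7.33
tool_pos: [0.5427, -0.1552, 0.1257]
tcp_rot: [-3.128, -0.293, 0.001]
wrist_force: [-0.8, -0.3, -2.7]
width: 0.173
grip_force: 68.8
```

```bash
python3 d.py 0.5438 -0.155 0.122 0.19
```

```text
t 7.33 p [ 0.5427 -0.1552  0.1257] yaw 0.1871 F [-0.8 -0.3 -2.7] T [-0.01 -0.01  0.  ] w 0.173 tilt [-0.001  0.    -1.   ] q [-0.32  0.15  1.95 -0.    1.05  1.06]
cmd [ 0.0022 -0.      0.0074] roll -0.0009 rows 0.09235305235591064
```

Emit:
servo_tool:
  targets:
    - {"hand": 1,"x": 0.001,"y": 0,"z": 0.003,"roll": 0}
    - {"hand": 1,"x": 0.001,"y": 0,"z": 0.006,"roll": 0}
    - {"hand": 1,"x": 0.001,"y": 0,"z": 0.009,"roll": 0}
    - {"hand": 1,"x": 0.001,"y": 0,"z": 0.009,"roll": 0}

```text
time: 7.67
tool_pos: [0.5437, -0.1553, 0.122]
tcp_rot: [3.128, 0.293, 0.001]
wrist_force: [-1.6, 0.0, 1.0]
width: 0.17
grip_force: 69.2
```

```bash
python3 d.py 0.5438 -0.155 0.122 0.19
```

```text
t 7.67 p [ 0.5437 -0.1553  0.122 ] yaw 0.187 F [-1.6  0.   1. ] T [ 0.12  0.12 -0.  ] w 0.17 tilt [ 0.001 -0.    -1.   ] q [-0.32  0.15  1.95 -0.    1.04  1.06]
cmd [ 0.0002 -0.0006  0.0001] roll -0.001 rows 0.007332920187137776
```

Contact at z=0.122, exactly as predicted. Press lightly and twist.

Emit:
servo_tool:
  targets:
    - {"hand": 1,"x": 0,"y": 0,"z": 0.002,"roll": 0}
    - {"hand": 1,"x": 0,"y": 0,"z": 0.002,"roll": 0}
    - {"hand": 1,"x": 0,"y": 0,"z": 0.002,"roll": 0.02}
    - {"hand": 1,"x": 0,"y": 0,"z": 0.002,"roll": 0.04}
    - {"hand": 1,"x": 0,"y": 0,"z": 0.002,"roll": 0.06}
    - {"hand": 1,"x": 0,"y": 0,"z": 0.002,"roll": 0.06}
  grip_force: 90

```text
time: 8.17
tool_pos: [0.5445, -0.1551, 0.1221]
tcp_rot: [-3.142, 0.007, -0.004]
wrist_force: [-0.5, 1.5, 6.2]
width: 0.167
grip_force: 88.6
```

```bash
python3 d.py 0.5438 -0.155 0.122 -0.412
```

```text
t 8.17 p [ 0.5445 -0.1551  0.1221] yaw -0.0042 F [-0.5  1.5  6.2] T [ 0.27  0.25 -0.12] w 0.167 tilt [ 0.002  0.    -1.   ] q [-0.32  0.15  1.95  0.    1.04  1.25]
cmd [-0.0013 -0.0001  0.0001] roll 0.1298 rows 0.016106145683283463
```

Emit:
servo_tool:
  targets:
    - {"hand": 1,"x": 0,"y": 0,"z": 0,"roll": 0.02}
    - {"hand": 1,"x": 0,"y": 0,"z": 0,"roll": 0.04}
    - {"hand": 1,"x": 0,"y": 0,"z": 0,"roll": 0.06}
    - {"hand": 1,"x": 0,"y": 0,"z": 0,"roll": 0.08}
    - {"hand": 1,"x": 0,"y": 0,"z": 0,"roll": 0.1}
    - {"hand": 1,"x": 0,"y": 0,"z": 0,"roll": 0.12}
    - {"hand": 1,"x": 0,"y": 0,"z": 0,"roll": 0.13}
    - {"hand": 1,"x": 0,"y": 0,"z": 0,"roll": 0.13}
    - {"hand": 1,"x": 0,"y": 0,"z": 0,"roll": 0.13}
    - {"hand": 1,"x": 0,"y": 0,"z": 0,"roll": 0.13}

```text
time: 9.0
tool_pos: [0.5446, -0.155, 0.1221]
tcp_rot: [-3.075, 0.639, -0.004]
wrist_force: [-0.4, 1.3, 5.9]
width: 0.166
grip_force: 88.6
```

```bash
python3 d.py 0.5438 -0.155 0.122 -0.412
python3 - <<'E'
from h import *
im=read_camera("side"); u,v=w2px("side",(0.5444,-.1556,.13)).astype(int); print(u,v)
a=cv2.resize(im[v-35:v+35,u-40:u+40,::-1],None,fx=7,fy=7,interpolation=2)
im=read_camera("top")
cv2.imwrite("pics/s3.png",a)
s=1
for s in(1,-1):
  for nm,z,r,t in(("barend",.146,.043,-.412),("mark",.112,.053,-.412)):
    print(nm,(w2px("side",(.5441+s*r*np.cos(t),-.1552+s*r*np.sin(t),z))-[u-40,v-35])*7)
E
```

```text
t 9.0 p [ 0.5446 -0.155   0.1221] yaw -0.4098 F [-0.4  1.3  5.9] T [ 0.36  0.22 -0.07] w 0.166 tilt [ 0.003  0.    -1.   ] q [-0.32  0.15  1.95  0.    1.04  1.66]
cmd [-0.0014  0.0006  0.0001] roll 0.0007 rows 0.018698316335306765
331 219
barend [419.85214915 242.39356161]
mark [447.06223207 340.40920152]
barend [148.28101094 163.81731075]
mark [121.4419679  241.90454924]
```

View pics/s3.png

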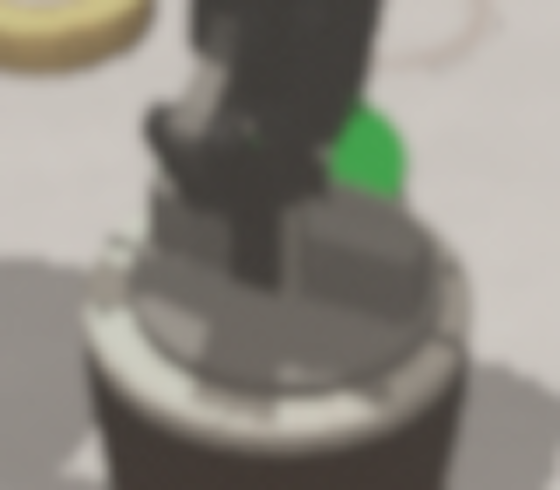

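The side crop shows the disc flush on the rim. The bar runs down to its right end at about (425,280), with a slope of about 0.29, which matches the projection for pulse. The measured twist is 0.60 rad and the push is steady at about 6 N, so I'm handing in.

```bash
python3 -c "
from workcell import ticket
print(ticket.finish_job())"
```

```text
the job is handed in; nothing more can be done
None
```

The lid is seated flush on the grinder, twisted clockwise about 0.60 rad to the pulse position and still held there by the gripper; I handed the job in after about 9 s of robot time, and no verdict came back.

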